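# Take the air-filter lid off an instrument module

### The job

The air filter in the top of the white instrument module on the bench has to be changed. With a fingertip press down the snap tab behind the louvred filter lid, hold it down while you start the lid sliding, and push the lid along its guide rails until it is right off its seat, clear of the filter opening and the rails; leave it lying flat on top of the module with the tab sprung back up. Only press and push, do not force or lift the lid, and leave the vial, the jar, the bottle and the screwdriver as they are.

Things in the scene. Friction and masses are not known exactly. Their poses are not given: they have to be found in the camera images.
- module: White instrument module, fixed on the bench, 330 mm (x) by 345 mm (y), 100 mm high, flat top, dark front panel on its -x side. Origin at the centre of its underside, z up. Its +x (within 35 degrees of the world's +x) is the way the lid slides off. On its top, along y = 0, in this order: tab (centre x = -118.5 mm), lid (x = -100 to -16), then plain free top to x = +165.
- tab (a joint): Travel of the snap tab, m: 0 up (lid locked), 0.008 fully down. It springs back when let go: 3 N to start it, 7 N at the bottom. Beyond 0.005 the tooth that it carries is below the lid and the lid is free; keep it down (0.006 or more is safe) until the lid has moved 12 mm.
- tab_top (a point): Centre of the flat top of the snap tab, a grey ribbed thumb pad 34 mm along the module's x and 32 mm along y, its front edge 1.5 mm behind the lid's rear wall. The top is 10 mm above the module's top (110 mm above the bench) when up, 2 mm above it fully down, so a fingertip holding it down stands behind the lid's rear wall and can push it forward. Axes as the module's.
- lid: Louvred grey plastic lid, loose, about 100 g: a shell 84 mm (x) by 98 mm, 12 mm high, with 6 mm wide, 4 mm thick side flanges (110 mm over all). Origin at the centre of its underside, axes at first as the module's, origin then at module x = -58, y = 0, z = 100 mm. The tab's tooth holds its rear wall (its x = -42 mm) from inside. Once released it slides easily (about 1 N).
- opening (a point): Centre of the filter opening under the lid, level with the module's top, at module x = -56 mm, y = 0; 60 mm (x) by 80 mm, metal grid 9 mm down. Axes as the module's. Beside it guide rails, 9 mm high, with lips over the lid's flanges, outer faces at y = +/-61 mm, run from module x = -104 to -30 mm. The lid is clear of all when its rear edge has passed module x = -26 mm (74 mm of travel).
- lid_rear_left (a point): Rear (-x), left (+y) bottom corner of the lid, on its flange.
- lid_rear_right (a point): Rear (-x), right (-y) bottom corner of the lid, on its flange.
- vial: Clear glass vial with white cap, 28 mm diameter, 58 mm high, standing on the module's top near its left (+y) or right edge. Origin at the centre of its underside. Leave alone.
- jar: Small amber jar with black cap, 44 mm diameter, 55 mm high, standing on the module's top near the other side edge. Origin at the centre of its underside. Leave alone.
- bottle: Amber solvent bottle, 86 mm diameter, 180 mm high, standing on the bench to the right (-y) of the module. Origin at the centre of its underside. Leave alone.
- driver: Screwdriver, 190 mm long, lying on the bench to the left (+y) of the module. Origin at the middle of its underside. Leave alone.
Mind the look-alikes: they are no part of the job. There is more than one size of the lid; the job needs the smallest.

How it is judged:
By the outcome, as a careful person would: the job done as asked, in the order asked, and still so for the second after the job is handed in, with the robot touching nothing.
It also fails if it takes over 35 s, if anything falls off the work surface, if the arm or the gripper's body presses on something with over 40 N, if the wrist force passes 120 N, or if a joint passes its speed limit or range.

### The arm

A 7-joint arm with a two-finger parallel gripper is mounted at the origin on the work surface. World frame = base frame: x ahead of the robot, y to its left, z up, the work surface at z = 0. Lengths are in m, angles in rad, forces in N, time in s.
With the tool pointing down it reaches from about 0.4 to 0.875 m from the base axis. Payload 19.3 kg.
Tool frame: the origin (TCP) lies at the very end of the fingers, on their centre line; the grasp point (between the pads) lies 19 mm behind it; z points along the fingers, y is the line along which they close (so a half turn about z gives the same grasp; the last joint's range is limited). The gripper opens to 85 mm and grips with 20 to 120 N. Pads are 22 mm wide; open, the fingers measure 114 mm over their backs; the gripper's body (76 mm by 85 mm) begins 54 mm behind the grasp point. The pads swing forward as they close: fully open they stand 13 mm farther back than shut.
Start: joints at [1.215, 0.521, -0.036, 1.599, 0.021, 1.021, -0.113], TCP at [0.176, -0.6, 0.231] pointing down, gripper open.
Joint ranges: [-2.91, 2.91], [-0.3, 2.13], [-1.5, 1.42], [0.17, 2.43], [-1.26, 4.41], [0.16, 1.93], [-2.52, 2.52]. Speed limits (rad/s): [1.89, 1.89, 2.39, 2.39, 3.01, 3.01, 3.01].

### API

Orientations are given as [roll, pitch, yaw] about the fixed x, y, z axes, in that order (R = Rz(yaw) Ry(pitch) Rx(roll)).
In Python, from workcell import bot gives the robot as it stands.
- The arm moves only by the tool jog_arm, never from a script. Its argument "motion" is a list of rows, each a list of 5 numbers: the shift along the tool's x, y, z scaled (see below), then the turn about the tool's z scaled (see below), then the opening, from 0 (shut) to 1 (fully open). A call has 1 to 12 rows; each row shifts and turns the commanded pose from where the row before left it, along the tool's axes as they then stand; what a row does not reach is not made up. The controller multiplies each number of a shift by 30 mm and each number of a turn by 0.08 rad. A row lasts 1/10 s, in which the tool goes at most 50 mm and 8.59 degrees, less where a joint would pass 70% of its speed; a pose out of reach is approached as far as the arm can. A call with a number of a shift or a turn outside -1 to 1 is refused whole. A call with a gripper value outside its range is refused whole. The fingers move at their own pace and stop on an object; "newtons" is the grip in N (left out, the last holds). Time passes only in rows, so rows that do not move let the fingers close. It gives the time, the measured TCP pose, the force, the opening and the grip force at its end, in the units of the state.
- bot.observe(): the state, without advancing time (a new reading comes with each control period).
- bot.grab_frame(name): name is "scene" or "top" or "wrist"; returns a dict with "pixels" (384x512x3 uint8, red, green, blue), "fovy" (degrees; the focal length in pixels is half the picture's height over the tangent of half this angle, whatever the lens; pixels are square), "cx", "cy" (the principal point, pixels), "rvec" (rotation vector, rad) and "tvec" (3), from world to camera coordinates, as OpenCV has them; the wrist camera has in their place "mount" (4x4, takes a point from camera to tool coordinates, whose origin is the TCP and whose axes are the flange's). Camera axes: x right, y down, z forward; pixel columns grow to the right and rows downward; lengths in m; the calibration is good to about 2 mm. A picture is of the moment at which its call begins: read the wrist's pose just before it. There is no depth.
- bot.job_done(): hands the job in; it is judged then, once.
The state is a dict: "clock": time; "qpos": joint angles; "qd": joint speeds; "joint_efforts": joint torques, N m; "position": TCP position; "tool_rot": TCP orientation; "force": force on the tool from outside, world axes, zero at the start; "moment": the same for the moment, N m; "grip_width": finger opening in m; "finger_force": force on a finger pad.
Only numpy, scipy, OpenCV 4.12 (cv2) and the standard library are available. Lean on these libraries where they do the work, as an engineer would, in place of code of your own. Each camera call takes 0.05 s, during which the arm holds its last target. There are 200 camera calls.

## Working session

There is one attempt and no reset: what is moved stays moved. The work goes in short steps, Python scripts to look and compute and a tool call to move; the robot and the scene stay as the last step left them, time stands still between calls to the robot, and variables do not carry over. Pictures are saved under pics/ and viewed, at most 10 in all, crops included, and the job is handed in when it is done.

Besides the shell and the picture viewer there is one more tool, called in YAML: its name, and indented under it one key for each argument. jog_arm: Moves the arm, as the interface text tells. Shifts and turns lie within -1 to 1; 1 stands for 30 mm of shift or 0.08 rad of turn. Its arguments: {"type":"object","properties":{"motion":{"type":"array","items":{"type":"array","items":{"type":"number"}}},"newtons":{"type":"number"}},"required":["motion"]}

```bash
mkdir -p pics; ls
python3 - <<'E'
from workcell import bot
import cv2
print(bot.observe())
for n in("scene","top"):
    f=bot.grab_frame(n); cv2.imwrite(f"pics/{n}0.png",f["pixels"][:,:,::-1]); print(n,{k:v for k,v in f.items() if k!="pixels"})
E
```

```text
pics
{'clock': 0.0, 'qpos': array([ 1.21478943,  0.5220439 , -0.03633379,  1.59997159,  0.02120268,
        1.02108818, -0.11280009]), 'qd': array([-0.00011728, -0.00095504, -0.00072772,  0.00103119,  0.00044926,
        0.00011833,  0.00075191]), 'joint_efforts': array([ 1.05570114e-03, -9.27108765e+01,  1.97998323e+00, -3.69931090e+01,
        1.78549852e-02,  8.15085339e-03,  5.45572402e-05]), 'position': array([ 0.17608614, -0.59934886,  0.23072007]), 'tool_rot': array([-3.14046942e+00,  7.81698141e-05,  2.85803163e-01]), 'force': array([0.03606027, 0.0609067 , 0.29693828]), 'moment': array([ 0.00021391, -0.01247081, -0.02463377]), 'finger_force': 0.0, 'grip_width': 0.08544711720605534}
scene {'fovy': 44.10642959179925, 'cx': 248.4298227109906, 'cy': 197.57135179107084, 'rvec': array([ 1.22527643,  2.48612642, -0.75807534]), 'tvec': array([ 0.24883575, -0.29343842,  1.52294335])}
top {'fovy': 42.55315507154147, 'cx': 255.60805243732378, 'cy': 191.52341335096108, 'rvec': array([ 2.17490952, -2.13557295,  0.14772298]), 'tvec': array([0.0752207 , 0.51206358, 1.51648233])}
```

View pics/scene0.png

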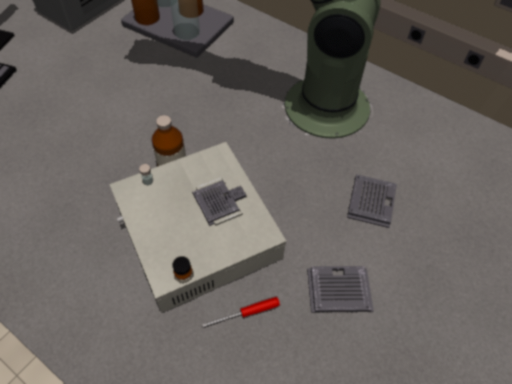

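View pics/top0.png

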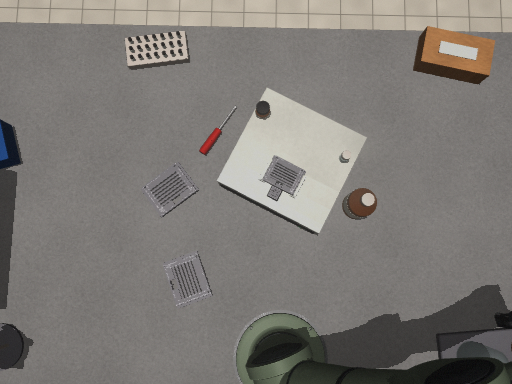

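Top picture: the module's corners are near (267,88), (366,138), (319,234) and (218,182). There are three lids: one on the module at (285,172) with its tab at (274,194), and two on the bench at (171,190) and (188,278). The lid seated on the module is the smallest and has the tab behind it, so it's the one meant. Next I'll enlarge it and fit the module.

```bash
cat > h.py <<'E'
import numpy as np, cv2
def K(f):
    F=f["pixels"].shape[0]/2/np.tan(np.radians(f["fovy"])/2); return np.array([[F,0,f["cx"]],[0,F,f["cy"]],[0,0,1.]])
def back(f,uv,z):
    R=cv2.Rodrigues(f["rvec"])[0]; C=-R.T@f["tvec"]
    d=R.T@np.linalg.inv(K(f))@np.array([*uv,1.]); return C+d*(z-C[2])/d[2]
def proj(f,P): return cv2.projectPoints(np.float64(P),f["rvec"],f["tvec"],K(f),None)[0][:,0]
E
python3 - <<'E'
from workcell import bot
from h import *
from scipy.optimize import least_squares
f=bot.grab_frame("top"); g=bot.grab_frame("scene")
c=[back(f,p,.1) for p in [(267,88),(366,138),(319,234),(218,182)]]   # FL,FR,BR,BL
print(np.round(c,3), [round(np.linalg.norm(c[i]-c[i-1]),3) for i in range(4)])
m=(f["pixels"].min(2)>150).astype(np.uint8); n,l,s,_=cv2.connectedComponentsWithStats(m)
k=l[210,310]; print(s[k])
cnt=cv2.findContours((l==k).astype(np.uint8),0,2)[0][0]; r=cv2.minAreaRect(cnt); b=cv2.boxPoints(r); print(b)
w=[back(f,p,.1) for p in b]; print(np.round(w,4),[round(np.linalg.norm(w[i]-w[i-1]),3) for i in range(4)])
o=np.mean(w,0)
e=[w[i]-w[i-1] for i in range(4)]; e=max(e,key=lambda v:v[0]); yaw=np.arctan2(e[1],e[0])
print("module",o,yaw)
def M(x,y,z): return [o[0]+x*np.cos(yaw)-y*np.sin(yaw),o[1]+x*np.sin(yaw)+y*np.cos(yaw),z]
pts=[M(x,y,.1) for x in(-.165,.165) for y in(-.1725,.1725)]+[M(-.1355,s,.11) for s in(-.016,.016)]+[M(-.1015,s,.11) for s in(-.016,.016)]+[M(x,y,.112) for x in(-.1,-.016) for y in(-.049,.049)]
out=[]
for F,(x0,y0,x1,y1) in((f,(205,80,375,240)),(g,(105,140,290,310))):
    S=3; im=cv2.resize(np.ascontiguousarray(F["pixels"][y0:y1,x0:x1,::-1]),None,fx=S,fy=S,interpolation=cv2.INTER_CUBIC)
    for p in proj(F,pts): cv2.circle(im,(int((p[0]-x0+.5)*S),int((p[1]-y0+.5)*S)),3,(0,0,255),1)
    cv2.imwrite(f"pics/crop{len(out)}.png",im); out.append(1)
print("tab",M(-.1185,0,.11))
E
```

```text
[[ 0.826  0.055  0.1  ]
 [ 0.673 -0.25   0.1  ]
 [ 0.378 -0.106  0.1  ]
 [ 0.529  0.199  0.1  ]] [np.float64(0.33), np.float64(0.341), np.float64(0.328), np.float64(0.34)]
[  217    88   150   145 10675]
[[215.80005 181.40001]
 [263.60004  85.8    ]
 [366.40002 137.2    ]
 [318.60004 232.8    ]]
[[ 0.5303  0.2053  0.1   ]
 [ 0.8324  0.0659  0.1   ]
 [ 0.6756 -0.2508  0.1   ]
 [ 0.3813 -0.1049  0.1   ]] [np.float64(0.344), np.float64(0.333), np.float64(0.353), np.float64(0.328)]
module [ 0.60492657 -0.02112358  0.1       ] -0.4322869414980331
tab [np.float64(0.4973273846566587), np.float64(0.02852181026883097), 0.11]
```

View pics/crop0.png

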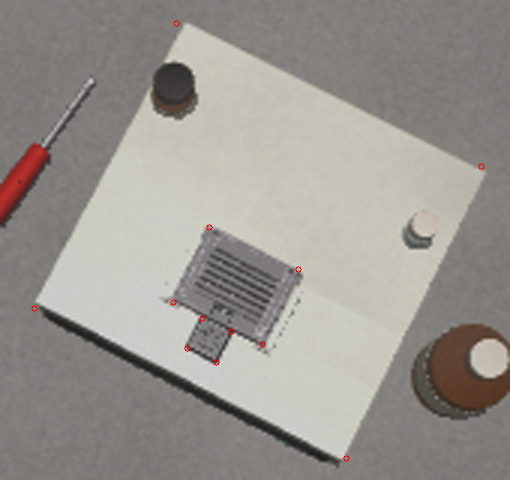

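View pics/crop1.png

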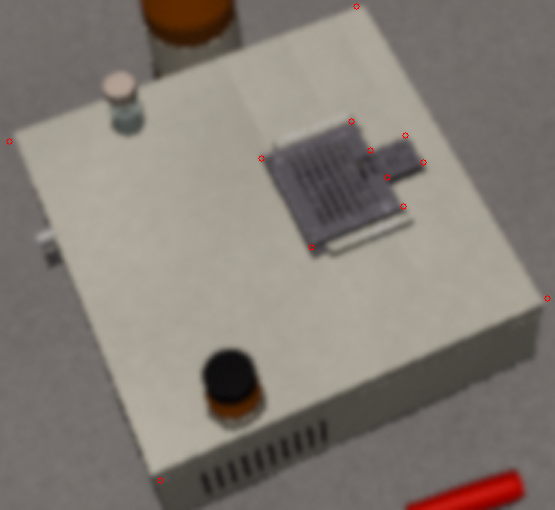

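Crop 0 shows the lid with the rails' white edges and the tab at (208,338). The overlay is off by 2–3 px, so I'll refit from corners clicked in both crops.

```bash
cat >> h.py <<'E'
def M(o,x,y,z): c,s=np.cos(o[2]),np.sin(o[2]); return [o[0]+x*c-y*s,o[1]+x*s+y*c,z]
E
python3 - <<'E'
from workcell import bot
from h import *
from scipy.optimize import least_squares
f=bot.grab_frame("top"); g=bot.grab_frame("scene")
T=np.array([(184,23),(485,171),(341,460),(37,305), (187,347),(216,361)])/3-.33+[205,80]
S=np.array([(157,472),(15,135),(364,8),(545,302),(424,166),(404,137)])/3-.33+[105,140]
loc=[(.165,.1725,.1),(.165,-.1725,.1),(-.165,-.1725,.1),(-.165,.1725,.1),(-.1355,.016,.11),(-.1355,-.016,.11)]
for w in("both","top","scene"):
    def res(o):
        P=[M(o,*l) for l in loc]; a=(proj(f,P)-T).ravel(); b=(proj(g,P)-S).ravel()
        return {"both":np.r_[a,b],"top":a,"scene":b}[w]
    r=least_squares(res,[.605,-.021,-.43],loss="soft_l1"); print(w,r.x,np.round(res(r.x),1), "tab",M(r.x,-.1185,0,.11))
E
```

```text
both [ 0.60369993 -0.02241954 -0.45569196] [-0.5 -0.  -0.2  0.4  0.2  0.4 -1.1 -0.3 -0.3  0.2 -0.4  0.4 -1.5  1.4
 -0.9 -0.1 -0.8 -0.7 -0.2  0.  -0.  -0.9  1.1 -0.5] tab [np.float64(0.49729206138661775), np.float64(0.029730384241941406), 0.11]
top [ 0.60427453 -0.02354251 -0.45450199] [-0.2 -0.2  0.1  0.1  0.7  0.2 -0.7 -0.4  0.1  0.   0.   0.2] tab [np.float64(0.4978046735031736), np.float64(0.028480760619690286), 0.11]
scene [ 0.60322484 -0.02130844 -0.45653014] [-1.   1.5 -0.4 -0.1 -0.3 -0.6  0.2  0.2  0.4 -0.8  1.6 -0.4] tab [np.float64(0.49686071722208736), np.float64(0.03093065781642704), 0.11]
```

The fit is good: the module is at about (0.604,-0.023), yaw -0.455, and the two cameras agree to about 2 mm. Now I'll shut the gripper, rise and turn to line up with the module.

jog_arm:
  motion:
    - [0, 0, -0.3, 0.93, 0]
    - [0, 0, -0.3, 0.93, 0]
    - [0, 0, -0.3, 0.93, 0]
    - [0, 0, -0.3, 0.93, 0]
    - [0, 0, -0.3, 0.93, 0]
    - [0, 0, -0.3, 0.93, 0]
    - [0, 0, -0.3, 0.93, 0]
    - [0, 0, -0.3, 0.93, 0]
    - [0, 0, 0, 0.93, 0]
    - [0, 0, 0, 0.89, 0]

```text
clock: 1.3
position: [0.1762, -0.5997, 0.3035]
tool_rot: [3.141, -0.0, -0.458]
force: [-0.3, 0.2, -1.0]
grip_width: 0.0002
finger_force: 0.0
```

jog_arm:
  motion:
    - [0, -0.9, 0, 0, 0]
    - [0, -0.9, 0, 0, 0]
    - [0, -0.9, 0, 0, 0]
    - [0, -0.9, 0, 0, 0]
    - [0, -0.9, 0, 0, 0]
    - [0, -0.9, 0, 0, 0]
    - [0, -0.9, 0, 0, 0]
    - [0, -0.9, 0, 0, 0]
    - [0, -0.9, 0, 0, 0]
    - [0, -0.9, 0, 0, 0]
    - [0, -0.9, 0, 0, 0]
    - [0, 0, 0, 0, 0]

```text
clock: 2.5
position: [0.3082, -0.3303, 0.3035]
tool_rot: [-3.141, -0.0, -0.451]
force: [-0.2, -0.7, -0.3]
grip_width: 0.0
finger_force: 0.0
```

jog_arm:
  motion:
    - [0, -1, 0, 0, 0]
    - [0, -1, 0, 0, 0]
    - [0, -1, 0, 0, 0]
    - [0, -1, 0, 0, 0]
    - [0, -1, 0, 0, 0]
    - [0, -1, 0, 0, 0]
    - [0, -1, 0, 0, 0]
    - [0, -1, 0, 0, 0]
    - [0, -1, 0, 0, 0]
    - [0, -1, 0, 0, 0]
    - [0, -1, 0, 0, 0]
    - [0, -1, 0, 0, 0]

```text
clock: 3.7
position: [0.4655, -0.0089, 0.3034]
tool_rot: [-3.142, -0.0, -0.456]
force: [0.9, -0.1, 0.3]
grip_width: 0.0001
finger_force: 0.0
```

jog_arm:
  motion:
    - [0, -1, 0.8, 0, 0]
    - [0, -0.5, 0.8, 0, 0]
    - [0, 0, 0.8, 0, 0]
    - [0, 0, 0, 0, 0]
    - [0, 0, 0, 0, 0]

```text
clock: 4.2
position: [0.4848, 0.0304, 0.2318]
tool_rot: [3.141, 0.0, -0.456]
force: [0.1, -0.7, 0.2]
grip_width: -0.0001
finger_force: 0.0
```

```bash
cat > look.py <<'E'
import sys
from workcell import bot
from h import *
from scipy.spatial.transform import Rotation as Ro
o=[.604,-.023,-.4555]; n=sys.argv[1]
s=bot.observe(); f=bot.grab_frame("wrist"); R=Ro.from_euler("xyz",s["tool_rot"]).as_matrix()
TW=np.eye(4); TW[:3,:3]=R; TW[:3,3]=s["position"]; C=np.linalg.inv(TW@f["mount"])
f["rvec"]=cv2.Rodrigues(C[:3,:3])[0]; f["tvec"]=C[:3,3]
c,q=np.cos(o[2]),np.sin(o[2]); d=s["position"][:2]-o[:2]
print(s["clock"],s["position"],s["tool_rot"],"mod xy",d@[c,q],d@[-q,c],s["force"],s["qpos"])
im=np.ascontiguousarray(f["pixels"][:,:,::-1])
P=[M(o,-.1355,y,.11) for y in(-.016,.016)]+[M(o,-.1015,y,.11) for y in(-.016,.016)]+[M(o,x,y,.112) for x in(-.1,-.016) for y in(-.049,.049)]
for p in proj(f,P):
    print(np.round(p,1),end="")
    if abs(p).max()<2000: cv2.circle(im,(int(p[0]),int(p[1])),3,(0,0,255),1)
cv2.imwrite(f"pics/{n}.png",im)
E
python3 look.py w1
```

```text
4.2 [0.48482603 0.03040504 0.23179039] [ 3.14130262e+00  2.97121546e-04 -4.55602055e-01] mod xy -0.13051661508638135 -0.004466059742736422 [ 0.0543681  -0.73288776  0.20347882] [ 0.07049231  0.31399392 -0.31613721  1.94392814  0.12270641  0.90238601
 -2.33384998]
[267.9 195.3][235.5 195.3][268.3 161. ][234.8 161. ][303.3 159.7][199.7 159.8][307.7  62.8][194.3  62.8]
```

View pics/w1.png

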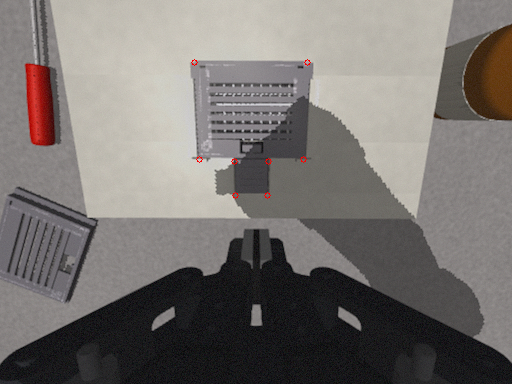

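The wrist overlay lies on the tab (235–269, 160–195) and the lid within about 1 px, so the fit is confirmed. Next I'll centre over the tab and go down.

jog_arm:
  motion:
    - [0.26, -0.07, 0.8, 0, 0]
    - [0.26, -0.07, 0.8, 0, 0]
    - [0, 0, 0.8, 0, 0]
    - [0, 0, 0.7, 0, 0]
    - [0, 0, 0.4, 0, 0]
    - [0, 0, 0.1, 0, 0]
    - [0, 0, 0, 0, 0]
    - [0, 0, 0, 0, 0]

```text
clock: 5.05
position: [0.5012, 0.0278, 0.1244]
tool_rot: [-3.141, -0.001, -0.455]
force: [-0.4, -0.0, 0.5]
grip_width: 0.0002
finger_force: 0.0
```

```bash
python3 look.py w2
```

```text
5.05 [0.50118735 0.02780301 0.12439146] [-3.14085222e+00 -1.36297709e-03 -4.55193567e-01] mod xy -0.11467881752856197 0.00039474363651898186 [-0.38594876 -0.03086938  0.51032517] [ 0.03545045  0.4927123  -0.27400126  2.00586198  0.20860695  0.66778097
 -2.39780579]
[282.4 265.8][231.7 265.8][283.9 214.9][230.4 214.9][340.3 213.7][174.1 213.6][353.8  57.6][161.   57.5]
```

View pics/w2.png

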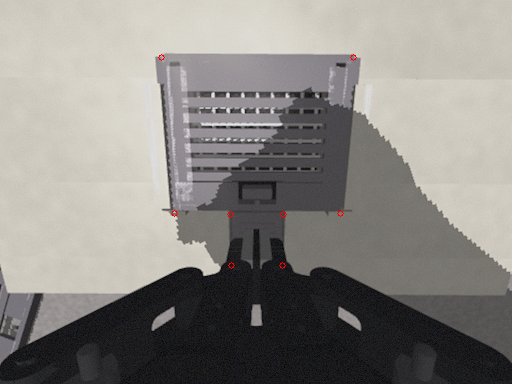

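The tip is centred over the tab, just above it. Joint 7 is at -2.40 and the push could take it near its limit of -2.52, so I'll lift, make a half turn (same fingertip geometry), and come back.

jog_arm:
  motion:
    - [0, 0, -1, -1, 0]
    - [0, 0, -1, -1, 0]
    - [0, 0, -0.5, -1, 0]
    - [0, 0, 0, -1, 0]

```text
clock: 5.5
position: [0.5019, 0.0279, 0.2013]
tool_rot: [-3.141, -0.005, -0.132]
force: [0.1, -0.4, -0.4]
grip_width: -0.0002
finger_force: 0.0
```

```bash
python3 -c "
from workcell import bot
s=bot.observe();print(s['qpos'],s['tool_rot'])"
```

```text
[ 0.13097877  0.38582342 -0.39006614  1.93787433  0.19314958  0.84909681
 -2.06358122] [-3.14091756 -0.00459711 -0.13197657]
```

jog_arm:
  motion:
    - [0, 0, 0, -1, 0]
    - [0, 0, 0, -1, 0]
    - [0, 0, 0, -1, 0]
    - [0, 0, 0, -1, 0]
    - [0, 0, 0, -1, 0]
    - [0, 0, 0, -1, 0]
    - [0, 0, 0, -1, 0]
    - [0, 0, 0, -1, 0]
    - [0, 0, 0, -1, 0]
    - [0, 0, 0, -1, 0]
    - [0, 0, 0, -1, 0]
    - [0, 0, 0, -1, 0]

```text
clock: 6.7
position: [0.5008, 0.0277, 0.1991]
tool_rot: [3.141, -0.0, 0.828]
force: [0.0, -0.3, 0.3]
grip_width: -0.0004
finger_force: 0.0
```

jog_arm:
  motion:
    - [0, 0, 0, -1, 0]
    - [0, 0, 0, -1, 0]
    - [0, 0, 0, -1, 0]
    - [0, 0, 0, -1, 0]
    - [0, 0, 0, -1, 0]
    - [0, 0, 0, -1, 0]
    - [0, 0, 0, -1, 0]
    - [0, 0, 0, -1, 0]
    - [0, 0, 0, -1, 0]
    - [0, 0, 0, -1, 0]
    - [0, 0, 0, -1, 0]
    - [0, 0, 0, -1, 0]

```text
clock: 7.9
position: [0.5008, 0.0276, 0.1991]
tool_rot: [3.141, 0.001, 1.788]
force: [-0.6, 0.5, 0.1]
grip_width: -0.0003
finger_force: 0.0
```

jog_arm:
  motion:
    - [0, 0, 0, -1, 0]
    - [0, 0, 0, -1, 0]
    - [0, 0, 0, -1, 0]
    - [0, 0, 0, -1, 0]
    - [0, 0, 0, -1, 0]
    - [0, 0, 0, -1, 0]
    - [0, 0, 0, -1, 0]
    - [0, 0, 0, -1, 0]
    - [0, 0, 0, -1, 0]
    - [0, 0, 0, -1, 0]
    - [0, 0, 0, -1, 0]
    - [0, 0, 0, -0.2, 0]

```text
clock: 9.1
position: [0.5008, 0.0276, 0.1988]
tool_rot: [-3.141, 0.001, 2.683]
force: [1.0, 0.6, 0.3]
grip_width: -0.0
finger_force: 0.0
```

jog_arm:
  motion:
    - [0, 0, 1, 0, 0]
    - [0, 0, 1, 0, 0]
    - [0, 0, 0.5, 0, 0]
    - [0, 0, 0, 0, 0]
    - [0, 0, 0, 0, 0]

```text
clock: 9.6
position: [0.501, 0.0282, 0.1242]
tool_rot: [3.141, 0.0, 2.681]
force: [0.1, 0.1, 0.1]
grip_width: 0.0003
finger_force: 0.0
```

```bash
python3 look.py w3
```

```text
9.6 [0.50095988 0.02816122 0.12420926] [3.14119118e+00 4.79652870e-04 2.68066312e+00] mod xy -0.11504067392465085 0.0006163645224010716 [0.08786625 0.07549686 0.11800263] [ 0.52168515  0.66008475 -0.96365252  1.98215202  0.71192246  0.88031048
  0.27991914]
[227.  200.5][281.4 200.2][228.9 252.7][280.3 252.5][175.2 256.7][334.1 256. ][185.4 364.9][325.5 364.3]
```

Now press.

jog_arm:
  motion:
    - [0, 0, 0.4, 0, 0]
    - [0, 0, 0.15, 0, 0]
    - [0, 0, 0, 0, 0]

```text
clock: 9.95
position: [0.5009, 0.0277, 0.1066]
tool_rot: [3.141, 0.0, 2.681]
force: [2.9, -2.7, 4.3]
grip_width: 0.0001
finger_force: 2.2
```

jog_arm:
  motion:
    - [0, 0, 0.1, 0, 0]
    - [0, 0, 0.06, 0, 0]
    - [0, 0, 0, 0, 0]

```text
clock: 10.25
position: [0.5009, 0.0277, 0.1023]
tool_rot: [3.142, 0.001, 2.681]
force: [1.5, -2.8, 6.3]
grip_width: 0.0003
finger_force: 3.3
```

jog_arm:
  motion:
    - [-0.1, 0, 0, 0, 0]
    - [-0.1, 0, 0, 0, 0]
    - [-0.1, 0, 0, 0, 0]
    - [0, 0, 0, 0, 0]

```text
clock: 10.65
position: [0.5085, 0.0241, 0.1023]
tool_rot: [3.141, -0.001, 2.681]
force: [-1.9, 0.3, 6.6]
grip_width: -0.0004
finger_force: 3.3
```

```bash
python3 look.py w4
```

```text
10.65 [0.50849601 0.02413824 0.1022662 ] [ 3.14149583e+00 -5.65663700e-04  2.68102054e+00] mod xy -0.10650316237645098 0.0003187883044052714 [-1.88201851  0.27802752  6.63179619] [ 0.50257544  0.7000085  -0.93022241  1.97701492  0.75283371  0.85546507
  0.26334664]
[222.7 196.9][286.1 196.6][225.1 257.6][284.6 257.4][162.9 262.3][346.9 261.5][176.  384.7][335.4 384.1]
```

View pics/w4.png

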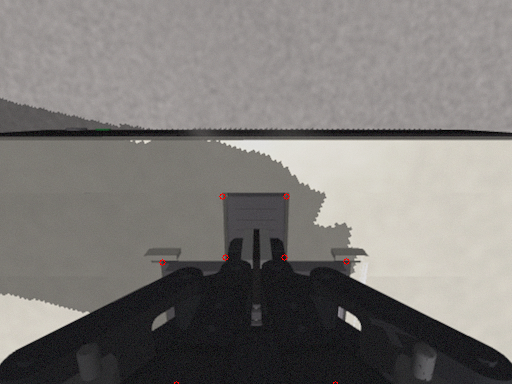

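The tab is down under the fingertip (224–288, 195–255), and the light push force (~2 N) shows nothing binding. Carry on, keeping the tab down.

jog_arm:
  motion:
    - [-0.1, 0, 0, 0, 0]
    - [-0.1, 0, 0, 0, 0]
    - [-0.1, 0, 0, 0, 0]
    - [-0.1, 0, 0, 0, 0]
    - [0, 0, 0, 0, 0]

```text
clock: 11.2
position: [0.5192, 0.0188, 0.1023]
tool_rot: [3.141, -0.001, 2.681]
force: [-2.2, 0.7, 6.2]
grip_width: 0.0002
finger_force: 3.3
```

jog_arm:
  motion:
    - [-0.12, 0, 0, 0, 0]
    - [-0.12, 0, 0, 0, 0]
    - [-0.15, 0, -0.03, 0, 0]
    - [-0.15, 0, -0.04, 0, 0]
    - [-0.15, 0, 0, 0, 0]
    - [-0.15, 0, 0, 0, 0]
    - [-0.15, 0, 0, 0, 0]
    - [-0.15, 0, 0, 0, 0]
    - [-0.15, 0, 0, 0, 0]
    - [0, 0, 0, 0, 0]

```text
clock: 12.2
position: [0.5545, 0.001, 0.104]
tool_rot: [3.141, 0.0, 2.68]
force: [0.4, 0.3, 0.7]
grip_width: 0.0002
finger_force: 0.0
```

```bash
python3 look.py w5
python3 - <<'E'
from workcell import bot
from h import *
f=bot.grab_frame("scene"); cv2.imwrite("pics/s5.png",cv2.resize(f["pixels"][140:310,105:290,::-1],None,fx=3,fy=3,interpolation=cv2.INTER_CUBIC))
E
```

```text
12.2 [0.5545265  0.00096422 0.10399579] [3.14146207e+00 9.19785613e-05 2.68041952e+00] mod xy -0.05497136959958025 -0.0002430981792218557 [0.40002602 0.27541894 0.73322265] [ 0.51894024  0.75146784 -0.91685944  1.86016382  0.74992225  0.91894454
  0.35279548]
[220.   88.4][289.6  88. ][222.9 161.9][287.7 161.5][154.9 166. ][355.8 164.9][170.4 311.8][342.2 311. ]
```

View pics/s5.png

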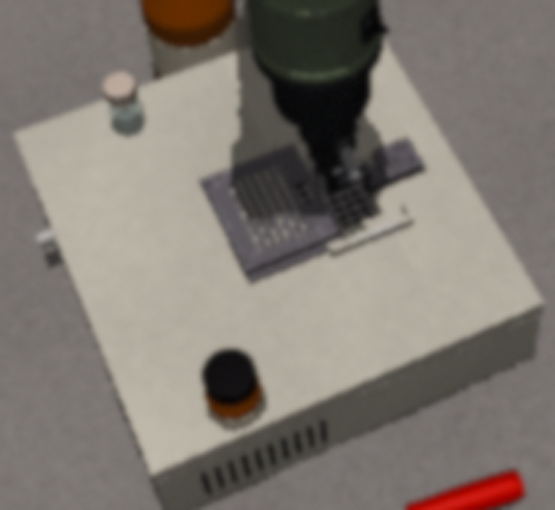

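The lid is sliding along the rails at about 50 mm of travel, with the opening's grid showing at (350,205) and the tab sprung back up. Push the last 31 mm, back off and lift.

jog_arm:
  motion:
    - [-0.13, 0, 0, 0, 0]
    - [-0.13, 0, 0, 0, 0]
    - [-0.13, 0, 0, 0, 0]
    - [-0.13, 0, 0, 0, 0]
    - [-0.13, 0, 0, 0, 0]
    - [-0.13, 0, 0, 0, 0]
    - [-0.13, 0, 0, 0, 0]
    - [-0.12, 0, 0, 0, 0]
    - [0, 0, 0, 0, 0]
    - [0.2, 0, 0, 0, 0]
    - [0.1, 0, -0.2, 0, 0]
    - [0, 0, -0.8, 0, 0]

```text
clock: 13.5
position: [0.572, -0.0081, 0.1332]
tool_rot: [-3.14, -0.003, 2.682]
force: [0.8, -0.5, 1.8]
grip_width: -0.0
finger_force: 0.0
```

jog_arm:
  motion:
    - [0, 0, -1, 0, 0]
    - [0, 0, -1, 0, 0]
    - [0.8, 0, -1, 0, 0]
    - [1, 0, -1, 0, 0]
    - [1, 0, -0.5, 0, 0]
    - [1, 0, 0, 0, 0]
    - [1, 0, 0, 0, 0]
    - [1, 0, 0, 0, 0]
    - [0, 0, 0, 0, 0]

```text
clock: 14.4
position: [0.4149, 0.0701, 0.2695]
tool_rot: [-3.139, 0.002, 2.684]
force: [1.2, -0.0, 0.9]
grip_width: -0.0001
finger_force: 0.0
```

Run:
```python
from workcell import bot
from h import *
o=[.604,-.023,-.4555]
out=[]
for n,(x0,y0,x1,y1) in(("top",(215,85,370,240)),("scene",(105,140,290,310))):
    f=bot.grab_frame(n)
    im=cv2.resize(np.ascontiguousarray(f["pixels"][y0:y1,x0:x1,::-1]),None,fx=2.6,fy=2.6,interpolation=cv2.INTER_CUBIC)
    for p in proj(f,[M(o,-.026,y,.1) for y in(-.055,.055)]+[M(o,-.018,y,.1) for y in(-.055,.055)]+[M(o,.066,y,.1) for y in (-.055,.055)]): cv2.circle(im,tuple(int(v) for v in (p-[x0,y0]+.5)*2.6),2,(0,0,255),1)
    out.append(cv2.resize(im,(395,400)))
cv2.imwrite("pics/end.png",np.hstack(out)); print(bot.observe()["clock"])
```

```text
14.5
```

View pics/end.png

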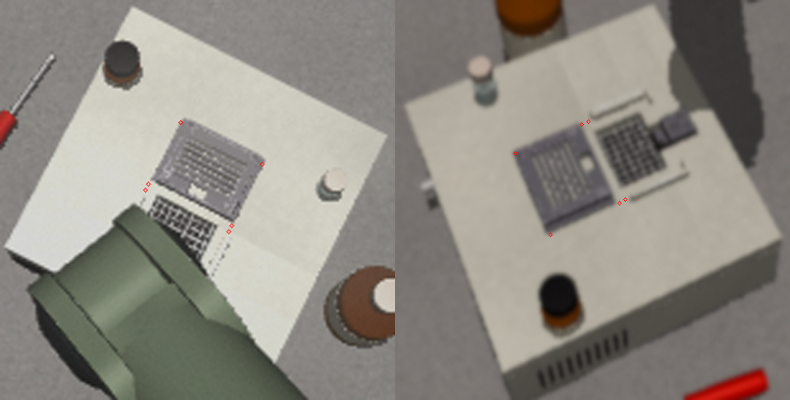

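The final picture shows the lid flat and square on the module. Its rear edge is past the x = -18 mm marks in both views, a strip of white top lies between it and the opening, the tab is up and the other items haven't moved.

```bash
python3 -c "
from workcell import bot
print(bot.job_done())"
```

```text
the job is handed in; nothing more can be done
None
```

The job is handed in at about 14.5 s: the final pictures show the lid lying flat on top of the module, clear of the opening and rails, with the tab sprung back up and the vial, jar, bottle and screwdriver undisturbed.

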